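Check the shade of a milling blank with the contact probe

TASK

Take the shade-measuring handpiece out of its charging base and calibrate it: hold it upright with its nose pressed lightly on the middle of the white calibration tile for about two seconds. Then check the blank in the mill's tilted work-holder: set the nose inside the pencilled ring, handpiece square to the blank's face, pressing gently so the sprung nose goes in about half its travel, and finish with the gripper still holding it there, steady. Do not ram the nose, do not shift the blank or its holder, and leave the plaster model, spare blank and screwdriver where they lie.

Things in the scene. Friction and masses are not known exactly. Their poses are not given: they have to be found in the camera images.
- handpiece: Shade handpiece, loose, 150 mm, 0.17 kg, docked upright at the start. Origin: face of its nose (nose out); +z along its axis to the top. Nose 9 mm dia, z 0 to 16 mm; grey neck 20 mm dia to 60 mm; white body 34 (x) x 28 mm (y) to 150 mm. Grip the flat +y and -y flanks, 28 mm apart, 120 to 138 mm above the nose face. Its shoulder (60 mm) sits on the well rim, neck 2 mm free: lift straight up 65 mm to clear.
- nose_face (a point): Centre of the flat end of the handpiece's nose, which moves in with the nose; axes as the handpiece's.
- nose (a joint): How far the handpiece's sprung nose is pressed in, m: 0 fully out, 0.010 at its stop. The spring pushes 0.6 N at 0 and 600 N/m more, so about 3.6 N half way and 6.6 N at the stop; past it the contact is hard.
- base: White charging base, fixed: deck 110 mm (x) by 172 mm (y), 22 mm high. Origin: centre of its underside; z up. Centred 45 mm to +y stands the docking well, 66 mm square and 70 mm high, with a 24 mm square hole for the handpiece; centred 45 mm to -y lies the calibration tile.
- tile (a point): Centre of the top of the calibration tile of the charging base: a white round glazed tile, 28 mm diameter, 3 mm proud of the deck in a grey surround, its top level and 25 mm above the table; z up.
- holder: Mill's rotary work-holder, fixed: bed plate 190 (x) x 270 mm (y). Origin on the table under the ring's middle. White drive housing 132 mm high at y 79 to 141 mm; tail block 118 mm high at y -84 to -104 mm; burs 52 mm high along the +x edge. Holder ring, 126 mm dia, on a tilting axis along y, 90 mm up; its face leans 0.15 to 0.5 rad to the -x side and stays so (slips only above 5 N m).
- blank: Tooth-coloured resin blank, disc 98 mm dia, 16 mm thick, clamped in the holder ring, upper face 1 mm above the ring (screw heads on the ring 2 mm above the face), turned to any angle in it (slips only above 2 N m). Origin: its centre, 8 mm under the upper face; +z is the outward normal of that face.
- spot (a point): Centre of the pencilled ring (dark line 2 mm wide, 22 mm diameter) on the blank's upper face, 22 mm from the middle of the face towards the blank's own +x; +z is the outward normal of the face.
- model: Plaster dental model with teeth, about 80 x 62 mm, 28 mm high, loose; a bystander. Origin: underside.
- spare: Spare blank, disc 98 mm diameter, 16 mm high, loose, lying flat; a bystander. Origin: centre of its underside.
- driver: Screwdriver with grey handle, 170 mm long, loose, lying down; a bystander. Origin: underside.
Mind the look-alikes: they are no part of the job. Of the things that look like the base, take the one that is farthest from the robot's base at the start.

How it is judged:
By the outcome, as a careful person would: the job done as asked, in the order asked, and still so for the second after the job is handed in, while the arm keeps its last pose, push and grip.
It also fails if it takes over 50 s, if anything falls off the work surface, if the arm or the gripper's body presses on something with over 40 N, if the wrist force passes 120 N, or if a joint passes its speed limit or range.

ROBOT

A 6-joint arm with a two-finger parallel gripper is mounted at the origin on the work surface. World frame = base frame: x ahead of the robot, y to its left, z up, the work surface at z = 0. Lengths are in m, angles in rad, forces in N, time in s.
With the tool pointing down it reaches from about 0.25 to 0.725 m from the base axis. Payload 4 kg.
Tool frame: the origin (TCP) lies on the centre line of the jaws, within the pads' length; the fingertips stand 17 mm ahead of it and the grasp point (between the pads) lies 2 mm behind it; z points along the fingers, y is the line along which they close (so a half turn about z gives the same grasp; the last joint's range is limited). The gripper opens to 85 mm and grips with 20 to 120 N. Pads are 22 mm wide; open, the fingers measure 114 mm over their backs; the gripper's body (76 mm by 85 mm) begins 54 mm behind the grasp point. The pads swing forward as they close: fully open they stand 13 mm farther back than shut.
Start: joints at [1.178, 0.241, 0.005, 1.335, 0, 1.571], TCP at [0.191, 0.462, 0.248] pointing down, gripper open.
Joint ranges: [-2.72, 2.72], [-1.05, 1.87], [-1.09, 1.28], [-1.99, 2.15], [-1.42, 1.44], [-3.14, 3.14]. Speed limits (rad/s): [2.79, 2.79, 3.14, 3.14, 3.14, 3.14].

INTERFACE

Orientations are given as a unit quaternion [x, y, z, w].
In Python, from workcell import bot, camera, get_calibration gives the robot as it stands.
- The arm moves only by the tool apply_moves, never from a script. Its argument "steps" is a list of rows, each a list of 3 entries, a list of its own where there are three numbers: the shift along the tool's x, y, z as a fraction of full scale, then the turn, a rotation vector about the tool's x, y, z as a fraction of full scale, then the opening, from 0 (shut) to 1 (fully open). A call has exactly 8 rows; each row shifts and turns the commanded pose from where the row before left it, along the tool's axes as they then stand; what a row does not reach is not made up. Full scale, the value 1, is 20 cm for a shift and pi rad for a turn. A row lasts 1/12 s, in which the tool goes at most 41.7 mm and 7.16 degrees, less where a joint would pass 70% of its speed; a pose out of reach is approached as far as the arm can. A call with a number of a shift or a turn outside -1 to 1 is refused whole. A call with a gripper value outside its range is refused whole. The fingers move at their own pace and stop on an object; the grip force is fixed at half the most. Time passes only in rows, so rows that do not move let the fingers close, or fill a call up. It gives the time, the measured TCP pose, the force, the opening and the grip force at its end, in the units of the state.
- bot.get_obs(): the state, without advancing time (a new reading comes with each control period).
- camera(name): name is "scene" or "top" or "wrist"; returns (picture, depth): 400x640x3 uint8, red, green, blue; 400x640 float32, m along the optical axis (not along the pixel's ray), 0 where there is no reading.
- get_calibration(name): a dict with "fov_y" (degrees; the focal length in pixels is half the picture's height over the tangent of half this angle, whatever the lens; pixels are square), "cx", "cy" (the principal point, pixels), "rvec" (rotation vector, rad) and "tvec" (3), from world to camera coordinates, as OpenCV has them. Camera axes: x right, y down, z forward; pixel columns grow to the right and rows downward; lengths in m; the calibration is good to about 2 mm. A picture is of the moment at which its call begins: read the wrist's pose just before it. get_calibration takes no time and is no camera call; for the wrist camera it gives the pose at the moment of the call.
- bot.job_done(): hands the job in; it is judged then, once.
The state is a dict: "clock": time; "joint_pos": joint angles; "joint_vel": joint speeds; "tau": joint torques, N m; "eef_pos": TCP position; "tool_rot": TCP orientation; "ft_force": force on the tool from outside, world axes, zero at the start; "ft_torque": the same for the moment, N m; "grip_width": finger opening in m; "grasp_force": force on a finger pad.
Only numpy, scipy, OpenCV 4.12 (cv2) and the standard library are available. Lean on these libraries where they do the work, as an engineer would, in place of code of your own. Each camera call takes 0.05 s, during which the arm holds its last target. There are 200 camera calls.

## Working session

There is one attempt and no reset: what is moved stays moved. The work goes in short steps, Python scripts to look and compute and a tool call to move; the robot and the scene stay as the last step left them, time stands still between calls to the robot, and variables do not carry over. Pictures are saved under pics/ and viewed, at most 10 in all, crops included, and the job is handed in when it is done.

Besides the shell and the picture viewer there is one more tool, called after ">>>" by a JSON object that holds its "api" and its "payload". apply_moves: Moves the arm, as the interface text tells. Its arguments: {"type":"object","properties":{"steps":{"type":"array"}},"required":["steps"]}

```bash
mkdir -p pics; cat > h.py <<'E'
import numpy as np, cv2
from workcell import bot, camera, get_calibration
from scipy.spatial.transform import Rotation as R
def cloud(d,c):
    f=200/np.tan(np.radians(c['fov_y'])/2)
    v,u=np.mgrid[:400,:640]
    P=np.stack([(u-c['cx'])/f*d,(v-c['cy'])/f*d,d],-1)
    M=cv2.Rodrigues(np.array(c['rvec'],float))[0]
    return (P-np.array(c['tvec']).ravel())@M
E
python3 - <<'E'
from h import *
for n in ['top','scene']:
    c=get_calibration(n); p,d=camera(n); np.savez(f'{n}.npz',p=p,d=d,P=cloud(d,c)); cv2.imwrite(f'pics/{n}.png',p[...,::-1]); print(n,c)
print(bot.get_obs())
E
```

```text
top {'fov_y': 46.06966086052481, 'cx': 312.5192060104247, 'cy': 196.72449368080382, 'rvec': array([ 2.15695707, -2.17190723,  0.14387115]), 'tvec': array([0.00582449, 0.56266111, 1.21951865])}
scene {'fov_y': 52.11414894458744, 'cx': 319.39918994286006, 'cy': 200.89798541503674, 'rvec': array([ 1.81788169,  1.91934239, -0.6383742 ]), 'tvec': array([ 0.03622387, -0.36553496,  1.16805276])}
{'clock': 0.1, 'joint_pos': array([1.17798388e+00, 2.41350125e-01, 3.85311807e-03, 1.33520436e+00,
       1.01554998e-06, 1.57077872e+00]), 'joint_vel': array([-0.00058943, -0.00208965,  0.0022347 , -0.00271609, -0.00022678,
        0.00244945]), 'tau': array([ 1.99908200e-04, -3.73137438e+01,  2.53010273e+01,  1.08484572e-02,
       -8.85453204e-07, -6.86924224e-07]), 'eef_pos': array([0.19118784, 0.46142107, 0.24749349]), 'tool_rot': array([ 1.95137195e-01,  9.80775493e-01, -9.34105899e-04, -1.86386539e-04]), 'ft_force': array([ 0.48271908, -0.06476755,  1.01423296]), 'ft_torque': array([-0.01080602,  0.01482715, -0.01556966]), 'grasp_force': 0.0, 'grip_width': 0.08526504160315522}
```

View pics/top.png

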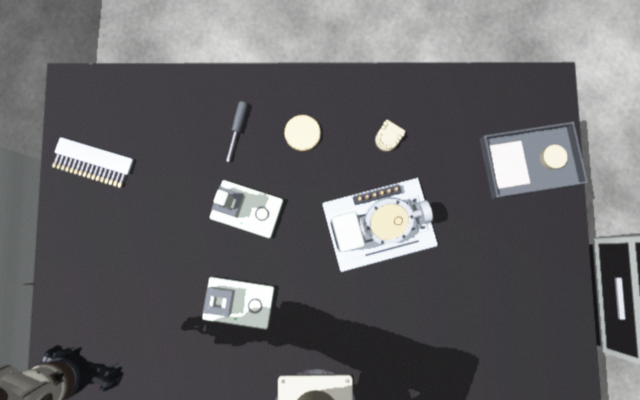

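View pics/scene.png

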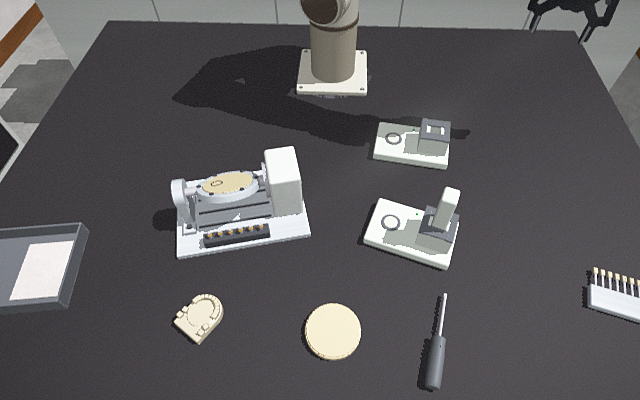

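The far base (top view around (247,209)) holds the handpiece, at about (225,198). Its tile is at (262,213). The holder's blank is at (390,222), with the pencilled ring at about (398,220).

```bash
python3 - <<'E'
from h import *
T=np.load('top.npz');S=np.load('scene.npz')
P=T['P'];p=T['p'];Q=S['P']
for a in [(262,213),(225,198),(398,220),(390,224),(302,132)]: print(a,P[a[1],a[0]].round(4))
for n,A in (('top',P),('scene',Q)):
    x0=P[213,262]
    near=np.linalg.norm(A[...,:2]-x0[:2],axis=-1)<0.2
    hp=near&(A[...,2]>.15)&(A[...,2]<.175); q=A[hp]
    print(n,'hp top',len(q),q.mean(0).round(4),q.min(0).round(4),q.max(0).round(4), cv2.minAreaRect((q[:,:2]*1000).astype(np.float32)))
    dk=near&(A[...,2]>.014)&(A[...,2]<.03); q=A[dk]
    print('deck',len(q),np.median(q[:,2]),cv2.minAreaRect((q[:,:2]*1000).astype(np.float32)))
    w=near&(A[...,2]>.06)&(A[...,2]<.08);q=A[w];print('well',len(q),cv2.minAreaRect((q[:,:2]*1000).astype(np.float32)))
    # blank plane
    hsv=cv2.cvtColor((T if n=='top' else S)['p'],cv2.COLOR_RGB2HSV)
    c0=P[224,390]; m=(np.linalg.norm(A-c0,axis=-1)<.06)&(hsv[...,1]>45)&(hsv[...,2]>120)
    q=A[m]; 
    for _ in range(5):
        c=q.mean(0); nrm=np.linalg.svd(q-c,full_matrices=False)[2][2]; nrm*=np.sign(nrm[2]); q=q[np.abs((q-c)@nrm)<.004]
    print('blank',len(q),c.round(4),nrm.round(4),'tilt',np.arccos(nrm[2]), 'std',((q-c)@nrm).std())
    mm=m.astype(np.uint8); 
    big=cv2.resize(((T if n=='top' else S)['p'])[(170 if n=='top' else 160):(270 if n=='top' else 230),(320 if n=='top' else 170):(440 if n=='top' else 310)],None,fx=5,fy=5,interpolation=cv2.INTER_CUBIC)
    cv2.imwrite(f'pics/b_{n}.png',big[...,::-1])
E
```

```text
(262, 213) [0.5209 0.1371 0.0243]
(225, 198) [0.5457 0.2127 0.1596]
(398, 220) [ 0.4948 -0.2129  0.0941]
(390, 224) [ 0.4847 -0.1918  0.0968]
(302, 132) [0.7451 0.0293 0.013 ]
top hp top 170 [0.548  0.2226 0.159 ] [0.5297 0.2055 0.151 ] [0.5684 0.2391 0.166 ] ((548.3761596679688, 223.20545959472656), (28.966856002807617, 34.2286376953125), 70.80937194824219)
deck 2309 0.021850469673050245 ((476.59442138671875, 138.26153564453125), (358.5545959472656, 319.34844970703125), 63.11750030517578)
well 401 ((507.02130126953125, 101.62372589111328), (322.7060852050781, 65.23182678222656), 71.08935546875)
blank 48 [ 0.4933 -0.2121  0.0964] [-0.5149 -0.0926  0.8522] tilt 0.550603067338977 std 0.0016646137424716962
scene hp top 309 [0.55   0.2228 0.1596] [0.5277 0.2071 0.15  ] [0.5658 0.2399 0.1638] ((546.928466796875, 224.2148895263672), (27.924325942993164, 33.62639236450195), 69.72442626953125)
deck 3613 0.02322620272334979 ((513.2925415039062, 107.32998657226562), (382.66302490234375, 340.64617919921875), 1.787302017211914)
well 857 ((512.7608642578125, 102.3592529296875), (320.896484375, 70.6164321899414), 74.83370208740234)
blank 682 [ 0.4934 -0.1876  0.1023] [-0.4617 -0.1188  0.879 ] tilt 0.4969323146237994 std 0.0006017638944089243
```

The measurements agree with the given sizes: the handpiece top is at (0.548, 0.2235, 0.160), with its y flank axis at about 71°. The tile is 90 mm from the well. The blank's tilt is about 0.497 rad. Next is the approach to the handpiece.

```bash
cat >> h.py <<'E'
def down(az):  # tool z down, tool y at azimuth az (deg)
    a=np.radians(az); y=np.array([np.cos(a),np.sin(a),0]); z=np.array([0,0,-1.]); return np.stack([np.cross(y,z),y,z],1)
def delta(pos,Rt,o=None):
    "turn first, then shift in the turned axes; fractions"
    o=o or bot.get_obs(); Rc=R.from_quat(o['tool_rot']).as_matrix()
    w=R.from_matrix(Rc.T@Rt).as_rotvec(); s=Rt.T@(np.array(pos)-o['eef_pos'])
    print('turn frac',(w/np.pi).round(4),'deg',np.degrees(w).round(2),'| shift frac',(s/.2).round(4),'old-axes',(Rc.T@(np.array(pos)-o['eef_pos'])/.2).round(4))
E
python3 -c "
from h import *
delta([.5478,.2235,.25],down(71))
c=get_calibration('wrist');M=cv2.Rodrigues(c['rvec'])[0];o=bot.get_obs();Rc=R.from_quat(o['tool_rot']).as_matrix()
print('cam in tool',Rc.T@(-M.T@np.ravel(c['tvec'])-o['eef_pos']),'axis',Rc.T@M[2],c['fov_y'])"
```

```text
turn frac [-0.0006 -0.     -0.0195] deg [-0.11 -0.   -3.51] | shift frac [-2.0732 -0.5443 -0.0125] old-axes [-2.1026 -0.4165 -0.0117]
cam in tool [ 6.84308896e-02  1.94047328e-05 -1.25470349e-01] axis [-2.67195857e-01 -1.88139076e-04  9.63642225e-01] 58.70531848268174
```

>>> {"api": "apply_moves", "payload": {"steps": [[[0,0,0],[0,0,-0.0195],1],[[-0.14,-0.037,0],[0,0,0],1],[[-0.18,-0.047,0],[0,0,0],1],[[-0.18,-0.047,0],[0,0,0],1],[[-0.18,-0.047,0],[0,0,0],1],[[-0.18,-0.047,0],[0,0,0],1],[[-0.18,-0.047,0],[0,0,0],1],[[-0.18,-0.047,0],[0,0,0],1]]}}

```text
clock: 0.77
eef_pos: [0.4024, 0.3208, 0.2479]
tool_rot: [0.165, 0.986, -0.0, -0.0]
ft_force: [-0.4, 0.3, -0.6]
grip_width: 0.0856
grasp_force: 0.0
```

>>> {"api": "apply_moves", "payload": {"steps": [[[-0.18,-0.047,0],[0,0,0],1],[[-0.18,-0.047,0],[0,0,0],1],[[-0.18,-0.047,0],[0,0,0],1],[[-0.18,-0.047,0],[0,0,0],1],[[-0.11,-0.03,0],[0,0,0],1],[[-0.02,-0.005,-0.012],[0,0,0],1],[[0,0,0],[0,0,0],1],[[0,0,0],[0,0,0],1]]}}

```text
clock: 1.43
eef_pos: [0.547, 0.2248, 0.2503]
tool_rot: [0.165, 0.986, -0.0, -0.001]
ft_force: [0.9, 0.3, 0.8]
grip_width: 0.0852
grasp_force: 0.0
```

```bash
python3 - <<'E'
from h import *
delta([.5478,.2235,.137],down(71)); print(bot.get_obs()['eef_pos'])
c=get_calibration('wrist');p,d=camera('wrist');P=cloud(d,c); cv2.imwrite('pics/w1.png',p[...,::-1])
m=(P[...,2]>.152)&(P[...,2]<.168)&(d>0)&(np.linalg.norm(P[...,:2]-[.548,.2235],axis=-1)<.035); q=P[m]
print(len(q),q.mean(0),cv2.minAreaRect((q[:,:2]*1000).astype(np.float32)))
E
```

```text
turn frac [-0.0001 -0.0004 -0.    ] deg [-0.03 -0.08 -0.01] | shift frac [-0.0057 -0.0047  0.5663] old-axes [-0.0065 -0.0044  0.5663]
[0.54702198 0.22475934 0.25025628]
2189 [0.54358319 0.22497905 0.15915823] ((545.0218505859375, 224.47604370117188), (28.106246948242188, 34.49627685546875), 68.80130767822266)
```

View pics/w1.png

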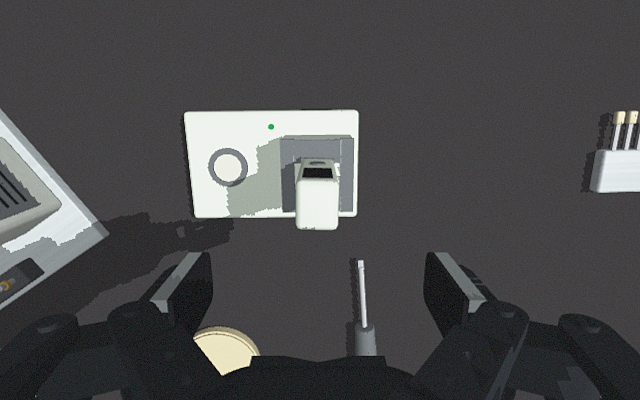

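The wrist view shows the handpiece at (318,190) in the well and the tile at (228,168), with the base edges level in the image. The fingers are aligned with the flanks. I'll descend and close.

>>> {"api": "apply_moves", "payload": {"steps": [[[0.002,-0.001,0.06],[0,0,0],1],[[0,0,0.1],[0,0,0],1],[[0,0,0.1],[0,0,0],1],[[0,0,0.1],[0,0,0],1],[[0,0,0.1],[0,0,0],1],[[0,0,0.07],[0,0,0],1],[[0,0,0.036],[0,0,0],1],[[0,0,0],[0,0,0],1]]}}

```text
clock: 2.15
eef_pos: [0.5448, 0.2252, 0.1358]
tool_rot: [0.164, 0.986, -0.001, -0.002]
ft_force: [-0.4, -0.5, 0.1]
grip_width: 0.0856
grasp_force: 0.0
```

>>> {"api": "apply_moves", "payload": {"steps": [[[0,0,0],[0,0,0],0.6],[[0,0,0],[0,0,0],0.45],[[0,0,0],[0,0,0],0.3],[[0,0,0],[0,0,0],0.2],[[0,0,0],[0,0,0],0],[[0,0,0],[0,0,0],0],[[0,0,0],[0,0,0],0],[[0,0,0],[0,0,0],0]]}}

```text
clock: 2.82
eef_pos: [0.5476, 0.2247, 0.1385]
tool_rot: [0.165, 0.986, 0.0, 0.001]
ft_force: [-0.5, -0.9, 5.0]
grip_width: 0.0272
grasp_force: 59.0
```

>>> {"api": "apply_moves", "payload": {"steps": [[[0,0,-0.02],[0,0,0],0],[[0,0,-0.05],[0,0,0],0],[[0,0,-0.07],[0,0,0],0],[[0,0,-0.08],[0,0,0],0],[[0,0,-0.08],[0,0,0],0],[[0,0,-0.08],[0,0,0],0],[[0,0,-0.06],[0,0,0],0],[[0,0,-0.02],[0,0,0],0]]}}

```text
clock: 3.48
eef_pos: [0.548, 0.2249, 0.232]
tool_rot: [0.165, 0.986, 0.001, 0.001]
ft_force: [0.0, 0.7, -1.4]
grip_width: 0.0274
grasp_force: 58.9
```

```bash
python3 - <<'E'
from h import *
o=[bot.get_obs()]
for n in ['scene','wrist','top']:
    c=get_calibration(n);p,d=camera(n);o.append(bot.get_obs());np.savez(f'{n}2.npz',p=p,d=d,P=cloud(d,c),**c)
    cv2.imwrite(f'pics/{n}2.png',p[...,::-1])
for a in o: print(a['eef_pos'].round(4),a['tool_rot'].round(4),a['ft_force'].round(2))
s=np.load('scene2.npz')['p'][90:260,340:480]; w=np.load('wrist2.npz')['p'][60:340,140:460]
cv2.imwrite('pics/c2.png',np.hstack([cv2.resize(s,(420,510)),cv2.resize(w,(380,510))])[...,::-1])
E
```

```text
[0.548  0.2249 0.232 ] [1.650e-01 9.863e-01 9.000e-04 1.400e-03] [ 0.05  0.68 -1.43]
[0.548  0.2249 0.2318] [1.650e-01 9.863e-01 9.000e-04 1.400e-03] [ 1.08  0.49 -0.61]
[0.5476 0.2248 0.2304] [1.650e-01 9.863e-01 5.000e-04 7.000e-04] [ 0.87  0.21 -1.76]
[0.547  0.2246 0.2293] [ 1.650e-01  9.863e-01 -1.000e-04 -1.000e-04] [ 0.09 -0.38 -1.66]
```

View pics/c2.png

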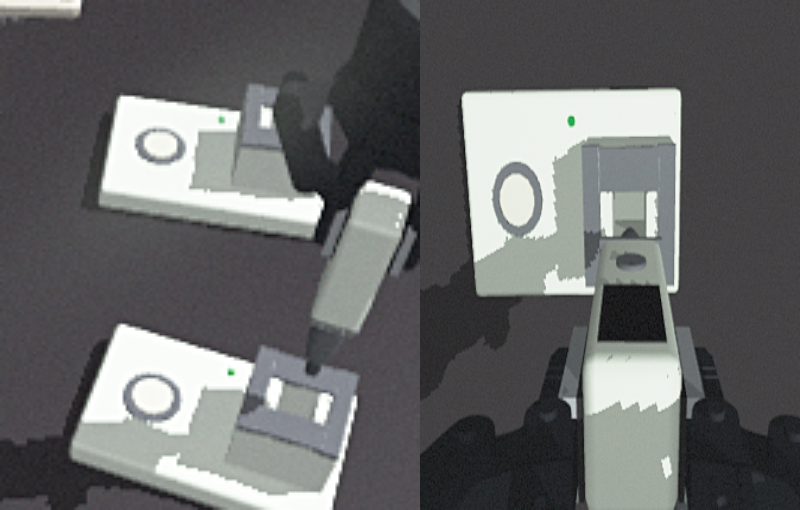

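The handpiece is held clear of the well. In the wrist view its front face is centred between the pads. I'll check its lean in the grip and locate the nose and tile.

```bash
cat > m.py <<'E'
from h import *
def planefit(q,n=6,t=.002):
    for _ in range(n):
        c=np.median(q,0) if _==0 else q.mean(0); v=np.linalg.svd(q-c,full_matrices=False)[2][2]; r=np.abs((q-c)@v); q=q[r<max(t,1.5*np.median(r) if _<3 else 0)]
    return c,v,len(q),((q-c)@v).std()
E
python3 - <<'E'
from m import *
# wrist cloud in tool frame (true pose ~ mean of noisy obs)
for n in ['wrist','scene']:
    W=np.load(n+'2.npz');P=W['P']
    eef=np.array([.5475,.2248,.231]);Rt=down(71) 
    L=(P-eef)@Rt
    m=(np.abs(L[...,1])<.012)&(np.abs(L[...,0])<.035)&(L[...,2]>-.03)&(L[...,2]<.068)&(W['d']>0)
    sgn=1 if n=='wrist' else -1
    m&=(L[...,0]*sgn>.008)
    c,v,k,s=planefit(L[m]); v*=np.sign(v[0])
    print(n,m.sum(),'face c',c.round(4),'n',v.round(4),k,s.round(5),'lean about y deg',np.degrees(np.arctan2(v[2],v[0])),'yaw',np.degrees(np.arctan2(v[1],v[0])))
    # nose/neck: points farther ahead
    for a,b in((.072,.11),(.118,.13)):
        m2=(np.abs(L[...,1])<.03)&(np.abs(L[...,0])<.04)&(L[...,2]>a)&(L[...,2]<b)&(W['d']>0)
        q=L[m2]; print(' neck/nose',a,len(q), q.mean(0).round(4) if len(q) else '', (q.min(0).round(4),q.max(0).round(4)) if len(q) else '')
# tile : white blob inside the grey surround, wrist 1st picture & now
import cv2
for n in ['wrist2','scene2','top2','top','scene']:
    W=np.load(n+'.npz');P=W['P'];p=W['p']
    near=(np.linalg.norm(P[...,:2]-[.521,.137],axis=-1)<.035)&(P[...,2]<.04)
    g=near&(cv2.cvtColor(p,cv2.COLOR_RGB2HSV)[...,2]<150)
    lum=p.mean(-1)
    cand=near&(np.linalg.norm(P[...,:2]-[.521,.137],axis=-1)<.026)
    dark=(lum<170)&cand
    q=P[dark]; 
    print(n,dark.sum(),q.mean(0).round(4) if len(q) else '', cv2.minEnclosingCircle((q[:,:2]*1000).astype(np.float32)) if len(q) else '')
E
```

```text
wrist 6132 face c [ 0.0186 -0.0001  0.0038] n [ 0.9999  0.0016 -0.0111] 4137 0.00067 lean about y deg -0.6383900158249313 yaw 0.0895450393164094
 neck/nose 0.072 32 [ 0.0099 -0.0003  0.1018] (array([ 0.0082, -0.0046,  0.0935]), array([0.0115, 0.0041, 0.1093]))
 neck/nose 0.118 8 [ 0.0056 -0.0006  0.1258] (array([ 0.0052, -0.0029,  0.1239]), array([0.0062, 0.0015, 0.127 ]))
scene 626 face c [-0.0155  0.      0.0165] n [0.9999 0.0114 0.0046] 562 0.00075 lean about y deg 0.2628200855484955 yaw 0.6558135061070436
 neck/nose 0.072 119 [-0.0064 -0.0007  0.0898] (array([-0.0102, -0.01  ,  0.0728]), array([0.0013, 0.0088, 0.1094]))
 neck/nose 0.118 14 [-0.0019 -0.0002  0.1212] (array([-0.0043, -0.0045,  0.1183]), array([0.0007, 0.0039, 0.125 ]))
wrist2 924 [0.5228 0.138  0.023 ] ((521.7077026367188, 137.0890350341797), 25.20383644104004)
scene2 118 [0.5226 0.137  0.0246] ((521.5189208984375, 136.39768981933594), 22.637733459472656)
top2 20 [0.526  0.127  0.0239] ((522.3162841796875, 134.53244018554688), 17.515775680541992)
top 20 [0.533  0.1352 0.0243] ((526.448974609375, 134.67588806152344), 17.564741134643555)
scene 125 [0.5235 0.1386 0.0247] ((522.0181274414062, 140.20123291015625), 22.912113189697266)
```

```bash
python3 - <<'E'
from m import *
def ray(W,u,v,z):
    f=200/np.tan(np.radians(W['fov_y'])/2);M=cv2.Rodrigues(W['rvec'])[0];d=M.T@np.array([(u-W['cx'])/f,(v-W['cy'])/f,1]);o=-M.T@W['tvec'].ravel();return o+d*(z-o[2])/d[2]
for n,(u,v) in {'wrist2':(222,170),'scene2':(393,139)}.items():
    W=np.load(n+'.npz');p=W['p'];lum=p.mean(-1)
    if n=='scene2': 
        P=W['P'];k=(np.abs(P-[.521,.138,.024]).sum(-1)+(W['d']==0));v,u=np.unravel_index(k.argmin(),k.shape)
    c=lum[v,u]; nl,lab,st,ce=cv2.connectedComponentsWithStats((lum>c-40).astype(np.uint8),connectivity=4)
    l=lab[v,u]; print(n,u,v,c,st[l],ce[l],ray(W,*ce[l],.025).round(4))
delta([.521,.138,.17],down(71))
E
```

```text
wrist2 222 170 233.0 [207 156  29  28 646] [221.28482972 169.34829721] [0.5163 0.1395 0.025 ]
scene2 389 223 248.0 [384 216  14  12 126] [390.45238095 221.49206349] [0.5172 0.1396 0.025 ]
turn frac [-0.0001 -0.0001  0.    ] deg [-0.01 -0.01  0.  ] | shift frac [-0.0178 -0.4516  0.2965] old-axes [-0.0178 -0.4515  0.2966]
```

>>> {"api": "apply_moves", "payload": {"steps": [[[0,-0.04,0],[0,0,0],0],[[0,-0.08,0],[0,0,0],0],[[-0.003,-0.1,0],[0,0,0],0],[[0,-0.1,0.04],[0,0,0],0],[[0,-0.09,0.07],[0,0,0],0],[[0,-0.0416,0.08],[0,0,0],0],[[0,0,0.08],[0,0,0],0],[[0,0,0.05],[0,0,0],0]]}}

```text
clock: 4.3
eef_pos: [0.5162, 0.1374, 0.1629]
tool_rot: [0.166, 0.986, -0.001, -0.002]
ft_force: [-0.3, 0.0, -2.1]
grip_width: 0.0272
grasp_force: 59.1
```

>>> {"api": "apply_moves", "payload": {"steps": [[[0,0,0],[0,0,0],0],[[0,0,0],[0,0,0],0],[[0,0,0],[0,0,0],0],[[0,0,0],[0,0,0],0],[[0,0,0],[0,0,0],0],[[0,0,0],[0,0,0],0],[[0,0,0],[0,0,0],0],[[0,0,0],[0,0,0],0]]}}

```text
clock: 4.97
eef_pos: [0.5184, 0.1392, 0.1658]
tool_rot: [0.165, 0.986, 0.0, 0.0]
ft_force: [0.5, -0.4, -1.9]
grip_width: 0.0272
grasp_force: 59.1
```

```bash
python3 - <<'E'
from m import *
for n in ['scene','wrist']:
    o=bot.get_obs();c=get_calibration(n);p,d=camera(n);P=cloud(d,c);np.savez(f'{n}3.npz',p=p,d=d,P=P,**c)
    print(n,o['eef_pos'].round(4),R.from_quat(o['tool_rot']).as_matrix()[:,2].round(4))
    L=(P-o['eef_pos'])@R.from_quat(o['tool_rot']).as_matrix()
    m=(np.abs(L[...,:2]).max(-1)<.012)&(L[...,2]>.114)&(P[...,2]>.028);q=L[m];print(len(q),q.mean(0).round(4) if len(q) else '',q.max(0).round(4) if len(q) else '')
s=np.load('scene3.npz')['p'];v,u=np.unravel_index(np.abs(np.load('scene3.npz')['P']-[.517,.139,.04]).sum(-1).argmin(),(400,640));w=np.load('wrist3.npz')['p']
cv2.imwrite('pics/c3.png',np.hstack([cv2.resize(s[v-45:v+45,u-35:u+35],(400,514)),cv2.resize(w[130:258,270:370],(400,514))])[...,::-1]);print(u,v)
E
```

```text
scene [0.5184 0.1392 0.1658] [ 6.e-04  1.e-04 -1.e+00]
26 [-0.0004 -0.0003  0.1285] [0.0104 0.0097 0.1377]
wrist [0.5183 0.1391 0.1657] [ 3.e-04  1.e-04 -1.e+00]
9 [ 0.0065 -0.0013  0.1262] [0.0068 0.0009 0.1285]
389 217
```

View pics/c3.png

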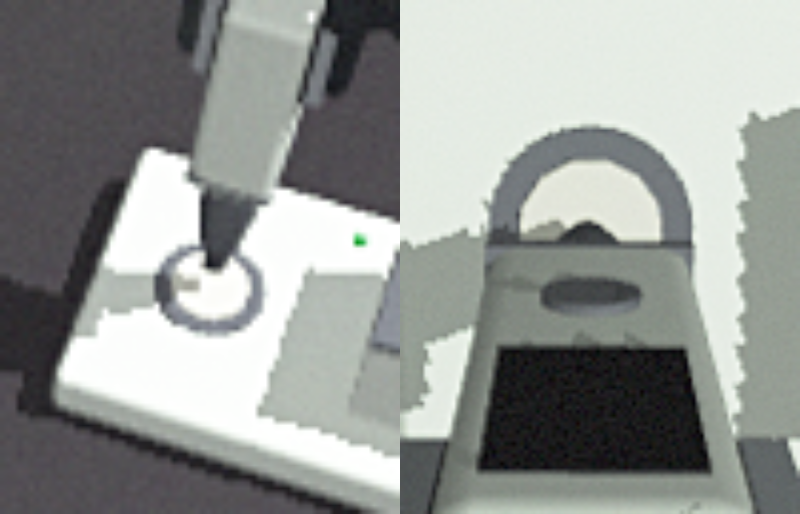

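The nose sits about 13 mm above the middle of the tile in both views. I'll descend gently.

>>> {"api": "apply_moves", "payload": {"steps": [[[0,0,0.01],[0,0,0],0],[[0,0,0.015],[0,0,0],0],[[0,0,0.015],[0,0,0],0],[[0,0,0.01],[0,0,0],0],[[0,0,0.01],[0,0,0],0],[[0,0,0.01],[0,0,0],0],[[0,0,0.005],[0,0,0],0],[[0,0,0],[0,0,0],0]]}}

```text
clock: 5.73
eef_pos: [0.5181, 0.1389, 0.1505]
tool_rot: [0.165, 0.986, -0.0, -0.0]
ft_force: [-1.3, 0.2, 1.0]
grip_width: 0.0274
grasp_force: 59.4
```

>>> {"api": "apply_moves", "payload": {"steps": [[[0,0,0.002],[0,0,0],0],[[0,0,0.003],[0,0,0],0],[[0,0,0],[0,0,0],0],[[0,0,0],[0,0,0],0],[[0,0,0],[0,0,0],0],[[0,0,0],[0,0,0],0],[[0,0,0],[0,0,0],0],[[0,0,0],[0,0,0],0]]}}

```text
clock: 6.4
eef_pos: [0.5182, 0.1389, 0.1495]
tool_rot: [0.165, 0.986, -0.0, -0.0]
ft_force: [-1.5, -1.3, 1.0]
grip_width: 0.0276
grasp_force: 59.4
```

>>> {"api": "apply_moves", "payload": {"steps": [[[0,0,0],[0,0,0],0],[[0,0,0],[0,0,0],0],[[0,0,0],[0,0,0],0],[[0,0,0],[0,0,0],0],[[0,0,0],[0,0,0],0],[[0,0,0],[0,0,0],0],[[0,0,0],[0,0,0],0],[[0,0,0],[0,0,0],0]]}}

```text
clock: 7.07
eef_pos: [0.5183, 0.139, 0.1495]
tool_rot: [0.165, 0.986, -0.0, -0.0]
ft_force: [-1.3, -1.1, 1.2]
grip_width: 0.027
grasp_force: 59.4
```

```bash
python3 - <<'E'
from m import *
F=[]
for i in range(3):
    o=bot.get_obs();F.append(o['ft_force'].round(2));c=get_calibration('wrist');p,d=camera('wrist');P=cloud(d,c)
L=(P-o['eef_pos'])@R.from_quat(o['tool_rot']).as_matrix()
m=(np.abs(L[...,1])<.012)&(L[...,0]>.008)&(L[...,0]<.035)&(L[...,2]>-.03)&(L[...,2]<.066)&(d>0)
c,v,k,s=planefit(L[m]);v*=np.sign(v[0]);print(F,c.round(4),v.round(4),'lean',np.degrees(np.arctan2(v[2],v[0])))
# shoulder line: lowest row of face
print('eef',o['eef_pos'])
E
```

```text
[array([-1.29, -1.06,  1.22]), array([-2.13, -1.16,  2.16]), array([-1.77, -0.25,  2.52])] [ 0.0191 -0.0002  0.0041] [ 0.9999  0.0056 -0.0156] lean -0.8952486664408057
eef [0.51828987 0.13900338 0.14950582]
```

>>> {"api": "apply_moves", "payload": {"steps": [[[0,0,0],[0,0,0],0],[[0,0,0],[0,0,0],0],[[0,0,0],[0,0,0],0],[[0,0,0],[0,0,0],0],[[0,0,0],[0,0,0],0],[[0,0,0],[0,0,0],0],[[0,0,0],[0,0,0],0],[[0,0,0],[0,0,0],0]]}}

```text
clock: 7.88
eef_pos: [0.5183, 0.139, 0.1495]
tool_rot: [0.165, 0.986, -0.0, 0.0]
ft_force: [-1.4, -1.4, 1.9]
grip_width: 0.0278
grasp_force: 59.4
```

Calibration was held for over 2 s. I'll lift clear and work out the ring.

>>> {"api": "apply_moves", "payload": {"steps": [[[0,0,-0.02],[0,0,0],0],[[0,0,-0.04],[0,0,0],0],[[0,0,-0.08],[0,0,0],0],[[0,0,-0.12],[0,0,0],0],[[0,0,-0.14],[0,0,0],0],[[0,0,-0.14],[0,0,0],0],[[0,0,-0.1],[0,0,0],0],[[0,0,-0.04],[0,0,0],0]]}}

```text
clock: 8.55
eef_pos: [0.5199, 0.1397, 0.2898]
tool_rot: [0.165, 0.986, 0.002, 0.003]
ft_force: [0.7, 1.3, -1.8]
grip_width: 0.0276
grasp_force: 59.3
```

```bash
python3 - <<'E'
from m import *
o=bot.get_obs();print(o['eef_pos'].round(4),o['joint_pos'].round(3))
S=np.load('scene.npz');T=np.load('top.npz')
c=np.array([.4934,-.1876,.1023])
hsv=cv2.cvtColor(S['p'],cv2.COLOR_RGB2HSV);P=S['P']
m=(np.linalg.norm(P-c,axis=-1)<.06)&(hsv[...,1]>45)&(hsv[...,2]>120)
c,n,k,s=planefit(P[m]);n*=np.sign(n[2]);print('plane',c.round(4),n.round(4),k,s)
L=(P-c)@n
# outline of blank -> centre
hx=np.array([n[2],0,-n[0]]);hx/=np.linalg.norm(hx);hy=np.cross(n,hx)
for nm,W in (('scene',S),('top',T)):
    cal=get_calibration(nm);f=200/np.tan(np.radians(cal['fov_y'])/2);M=cv2.Rodrigues(cal['rvec'])[0];og=-M.T@cal['tvec'].ravel()
    v,u=np.mgrid[:400,:640];D=np.stack([(u-cal['cx'])/f,(v-cal['cy'])/f,np.ones_like(u)],-1)@M
    X=og+D*(((c-og)@n)/(D@n))[...,None]; A=np.stack([(X-c)@hx,(X-c)@hy],-1)
    h=cv2.cvtColor(W['p'],cv2.COLOR_RGB2HSV)
    b=((np.abs(A).max(-1)<.075)&(h[...,1]>45)&(h[...,2]>110)).astype(np.uint8)
    cn=max(cv2.findContours(b,cv2.RETR_EXTERNAL,cv2.CHAIN_APPROX_NONE)[0],key=cv2.contourArea)[:,0]
    e=A[cn[:,1],cn[:,0]]; hull=cv2.convexHull((e*1000).astype(np.float32));cc,rr=cv2.minEnclosingCircle(hull)
    fill=cv2.drawContours(np.zeros_like(b),[cv2.convexHull(cn)],-1,1,-1); fill=cv2.erode(fill,np.ones((3,3)))
    lum=W['p'].mean(-1); dk=(fill>0)&(lum<np.median(lum[b>0])-30)
    r=A[dk];print(nm,'centre',np.array(cc),rr,'world',(c+hx*cc[0]/1e3+hy*cc[1]/1e3).round(4),'dark',dk.sum())
    ring=(r*1000).astype(np.float32); q=cv2.minEnclosingCircle(ring); print(q, np.median(ring,0),(c+hx*q[0][0]/1e3+hy*q[0][1]/1e3).round(4)); print(list(zip(u[dk],v[dk]))[:60:4])
E
```

```text
[0.5199 0.1397 0.2898] [0.262 0.3   0.191 1.455 0.    0.594]
plane [ 0.4932 -0.1875  0.1022] [-0.4623 -0.1182  0.8788] 677 0.0005628402910466989
scene centre [-3.72119856 -1.04059768] 49.83007049560547 world [ 0.49   -0.1886  0.1004] dark 33
((6.298270225524902, -0.8526983261108398), 38.299598693847656) [ -4.130875 -22.85042 ] [ 0.4989 -0.1884  0.1051]
[(np.int64(216), np.int64(180)), (np.int64(213), np.int64(181)), (np.int64(219), np.int64(181)), (np.int64(212), np.int64(182)), (np.int64(211), np.int64(183)), (np.int64(211), np.int64(184)), (np.int64(219), np.int64(184)), (np.int64(214), np.int64(185)), (np.int64(240), np.int64(187))]
top centre [ -1.74323213 -24.3972168 ] 13.172595024108887 world [ 0.493  -0.2117  0.0989] dark 0
((0.0, 0.0), 0.0) [nan nan] [ 0.4932 -0.1875  0.1022]
[]
  return _methods._mean(a, axis=axis, dtype=dtype,
  ret = um.true_divide(
```

```bash
cat >> h.py <<'E'
def Rface(n,yaw):  # tool z=-n, tool y horizontal-ish at azimuth yaw deg
    z=-np.array(n)/np.linalg.norm(n); a=np.radians(yaw); y=np.array([np.cos(a),np.sin(a),0]); y-=z*(y@z); y/=np.linalg.norm(y); return np.stack([np.cross(y,z),y,z],1)
E
python3 - <<'E'
from h import *
n=[-.4623,-.1182,.8788]
delta([.4495,-.2287,.29],Rface(n,104.4))
E
```

```text
turn frac [-0.0451 -0.1516 -0.1817] deg [ -8.13 -27.29 -32.71] | shift frac [ 0.7019 -1.6965 -0.3815] old-axes [-0.2662 -1.8562 -0.0078]
```

>>> {"api": "apply_moves", "payload": {"steps": [[[-0.01,-0.08,0],[0,0,0],0],[[-0.02,-0.14,0],[0,0,0],0],[[-0.025,-0.17,0],[0,0,0],0],[[-0.025,-0.18,0],[0,0,0],0],[[-0.025,-0.18,0],[0,0,0],0],[[-0.025,-0.18,0],[0,0,0],0],[[-0.025,-0.18,0],[0,0,0],0],[[-0.025,-0.18,0],[0,0,0],0]]}}

```text
clock: 9.22
eef_pos: [0.4676, -0.118, 0.285]
tool_rot: [0.165, 0.986, 0.0, -0.0]
ft_force: [0.6, -0.6, -1.8]
grip_width: 0.0274
grasp_force: 59.2
```

>>> {"api": "apply_moves", "payload": {"steps": [[[-0.025,-0.18,0],[0,0,0],0],[[-0.025,-0.17,0],[0,0,0],0],[[-0.02,-0.13,0],[0,0,0],0],[[-0.016,-0.086,0],[0,0,0],0],[[0,0,0],[-0.003,-0.01,-0.012],0],[[0,0,0],[-0.006,-0.02,-0.024],0],[[0,0,0],[-0.007,-0.023,-0.028],0],[[0,0,0],[-0.007,-0.023,-0.028],0]]}}

```text
clock: 9.88
eef_pos: [0.4479, -0.2291, 0.2849]
tool_rot: [0.018, 0.992, 0.016, 0.124]
ft_force: [-0.6, 0.7, -1.9]
grip_width: 0.0272
grasp_force: 59.4
```

>>> {"api": "apply_moves", "payload": {"steps": [[[0,0,0],[-0.007,-0.023,-0.028],0],[[0,0,0],[-0.007,-0.023,-0.028],0],[[0,0,0],[-0.005,-0.018,-0.021],0],[[0,0,0],[-0.003,-0.011,-0.0127],0],[[0,0,0],[0,0,0],0],[[0,0,0],[0,0,0],0],[[0,0,0],[0,0,0],0],[[0,0,0],[0,0,0],0]]}}

```text
clock: 10.55
eef_pos: [0.4482, -0.2292, 0.2856]
tool_rot: [-0.121, 0.963, 0.03, 0.24]
ft_force: [-0.1, 0.6, -1.8]
grip_width: 0.0273
grasp_force: 59.4
```

```bash
python3 - <<'E'
from h import *
n=[-.4623,-.1182,.8788]
print(bot.get_obs()['joint_pos'].round(3))
delta([.4495,-.2287,.252],Rface(n,104.4))
E
```

```text
[-0.69   0.007 -0.268  0.993  0.389 -0.881]
turn frac [ 0.0001 -0.003  -0.0001] deg [ 0.01 -0.53 -0.02] | shift frac [0.0742 0.0009 0.1509] old-axes [0.0728 0.0008 0.1516]
```

Now I'll take a closer look at the face and the ring.

```bash
cat > look.py <<'E'
from m import *
import sys
def look(tag,save=True):
    o=bot.get_obs();c=get_calibration('wrist');p,d=camera('wrist');P=cloud(d,c);np.savez(f'{tag}.npz',p=p,d=d,P=P,e=o['eef_pos'],q=o['tool_rot'],**c)
    cv2.imwrite(f'pics/{tag}.png',p[...,::-1]); return o,c,p,d,P
if __name__=='__main__':
    o,c,p,d,P=look(sys.argv[1]); Rt=R.from_quat(o['tool_rot']).as_matrix()
    hsv=cv2.cvtColor(p,cv2.COLOR_RGB2HSV)
    m=(np.linalg.norm(P-[.490,-.1886,.1004],axis=-1)<.055)&(hsv[...,1]>35)&(hsv[...,2]>90)&(d>0)
    cc,n,k,s=planefit(P[m]);n*=np.sign(n[2]);print('plane',cc.round(4),n.round(4),k,s,'tilt',np.arccos(n[2]),'yaw',np.degrees(np.arctan2(-n[1],-n[0])))
    print('z angle err deg (tool axes)',np.degrees(Rt.T@np.cross(Rt[:,2],-n)).round(2), 'eef',o['eef_pos'])
    print('height of TCP over face',(o['eef_pos']-cc)@n)
    L=(P-o['eef_pos'])@Rt
    q=L[(np.abs(L[...,1])<.012)&(L[...,0]>.008)&(L[...,0]<.035)&(L[...,2]>-.03)&(L[...,2]<.066)&(d>0)]
    fc,fv,k,s=planefit(q);fv*=np.sign(fv[0]);print('hp face',fc.round(4),fv.round(4),'lean',np.degrees(np.arctan2(fv[2],fv[0])))
E
python3 look.py w4
```

```text
plane [ 0.4855 -0.1898  0.0961] [-0.4604 -0.1198  0.8796] 9939 0.0007076092924797336 tilt 0.4957962611737588 yaw 14.58549844792341
z angle err deg (tool axes) [-0.11 -0.44 -0.  ] eef [ 0.44822958 -0.22919617  0.28560851]
height of TCP over face 0.18855998208751365
hp face [ 0.019  -0.0001  0.0043] [ 0.9999  0.0016 -0.0134] lean -0.7658755098970977
```

View pics/w4.png

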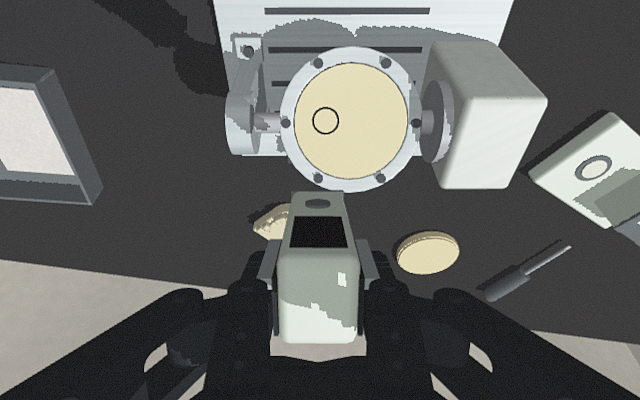

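The ring is clearly visible at (326,120), inside the blank centred at about (350,120).

```bash
cat > ring.py <<'E'
from m import *
import sys
W=np.load(sys.argv[1]+'.npz');p=W['p'];P=W['P'];u0,v0=int(sys.argv[2]),int(sys.argv[3]);r=int(sys.argv[4])
lum=p.mean(-1);sub=lum[v0-r:v0+r,u0-r:u0+r]
dk=(sub<np.median(sub)-50).astype(np.uint8)
nl,lab,st,ce=cv2.connectedComponentsWithStats(dk,connectivity=8);l=1+st[1:,4].argmax()
v,u=np.nonzero(lab==l);el=cv2.fitEllipse(np.stack([u,v],1).astype(np.float32));cu,cv_=el[0][0]+u0-r,el[0][1]+v0-r
n=np.array([-.461,-.119,.879]);n/=np.linalg.norm(n)
hsv=cv2.cvtColor(p,cv2.COLOR_RGB2HSV)
m=(np.linalg.norm(P-[.490,-.1886,.1004],axis=-1)<.055)&(hsv[...,1]>35)&(hsv[...,2]>90)
c,_,_,_=planefit(P[m])
f=200/np.tan(np.radians(W['fov_y'])/2);M=cv2.Rodrigues(W['rvec'])[0];og=-M.T@W['tvec'].ravel()
X=lambda a,b:(lambda D:og+D*((c-og)@n)/(D@n))(M.T@np.array([(a-W['cx'])/f,(b-W['cy'])/f,1]))
s=X(cu,cv_);dia=np.linalg.norm(X(el[0][0]+u0-r-el[1][1]/2,cv_)-X(el[0][0]+u0-r+el[1][1]/2,cv_))
print('px',cu,cv_,el,st[l],'spot',s.round(4),'dia~',dia,'scene plane gap mm',1e3*(np.array([.4932,-.1875,.1022])-c)@n)
Rt=R.from_quat(W['q']).as_matrix();print('spot in tool',(Rt.T@(s-W['e'])).round(4))
cn=max(cv2.findContours(((hsv[...,1]>35)&(np.linalg.norm(P-[.49,-.1886,.1],axis=-1)<.06)).astype(np.uint8),cv2.RETR_EXTERNAL,cv2.CHAIN_APPROX_NONE)[0],key=cv2.contourArea)
e=cv2.fitEllipse(cv2.convexHull(cn));C=X(*e[0]);print('blank centre',C.round(4),e[1],'offset of spot mm',1e3*np.linalg.norm(s-C))
E
python3 ring.py w4 326 120 20
python3 - <<'E'
from h import *
E
```

```text
px 325.1043071746826 120.31137275695801 ((19.104307174682617, 20.311372756958008), (25.3599910736084, 26.038436889648438), 7.696516513824463) [  6   7  27  28 174] spot [ 0.4902 -0.2113  0.0957] dia~ 0.022563681710079404 scene plane gap mm 1.5301737194509772
spot in tool [0.0492 0.0069 0.1889]
blank centre [ 0.4848 -0.1902  0.0957] (112.89591217041016, 116.08326721191406) offset of spot mm 21.865858616664966
```

>>> {"api": "apply_moves", "payload": {"steps": [[[0,0,0],[-0.0006,-0.0025,0],0],[[0.04,0.006,0],[0,0,0],0],[[0.06,0.008,0.02],[0,0,0],0],[[0.06,0.008,0.05],[0,0,0],0],[[0.05,0.007,0.05],[0,0,0],0],[[0.027,0.005,0.05],[0,0,0],0],[[0.01,0,0.04],[0,0,0],0],[[0,0,0.03],[0,0,0],0]]}}

```text
clock: 11.27
eef_pos: [0.4255, -0.2274, 0.2186]
tool_rot: [-0.121, 0.962, 0.032, 0.243]
ft_force: [0.1, -0.4, -1.5]
grip_width: 0.0271
grasp_force: 59.4
```

>>> {"api": "apply_moves", "payload": {"steps": [[[0,0,0.008],[0,0,0],0],[[0,0,0],[0,0,0],0],[[0,0,0],[0,0,0],0],[[0,0,0],[0,0,0],0],[[0,0,0],[0,0,0],0],[[0,0,0],[0,0,0],0],[[0,0,0],[0,0,0],0],[[0,0,0],[0,0,0],0]]}}

```text
clock: 11.93
eef_pos: [0.4269, -0.2276, 0.2186]
tool_rot: [-0.121, 0.962, 0.031, 0.244]
ft_force: [-0.5, 0.1, -1.7]
grip_width: 0.0273
grasp_force: 59.4
```

```bash
python3 look.py w5; python3 - <<'E'
from m import *
o=bot.get_obs();print(o['ft_force']);Rt=R.from_quat(o['tool_rot']).as_matrix();print('spot in tool',(Rt.T@(np.array([.4902,-.2113,.0957])-o['eef_pos'])).round(4))
c=get_calibration('scene');p,d=camera('scene');w=np.load('w5.npz')['p'];np.savez('s5.npz',p=p,d=d,P=cloud(d,c),**c)
cv2.imwrite('pics/c5.png',np.hstack([cv2.resize(p[130:215,180:250],(400,486)),cv2.resize(w[120:242,270:370],(400,486))])[...,::-1])
E
```

```text
plane [ 0.4772 -0.1865  0.092 ] [-0.4628 -0.1177  0.8786] 8331 0.0005921228603668247 tilt 0.4979029249858307 yaw 14.272358112754329
z angle err deg (tool axes) [ 0.13 -0.07 -0.  ] eef [ 0.42691153 -0.22761708  0.21859559]
height of TCP over face 0.13934171608563112
hp face [ 0.0191 -0.      0.0041] [ 0.9999  0.0033 -0.014 ] lean -0.8047342918483689
[ 0.69527757 -0.22451538 -1.7714256 ]
spot in tool [ 1.000e-03 -1.000e-04  1.391e-01]
```

View pics/c5.png

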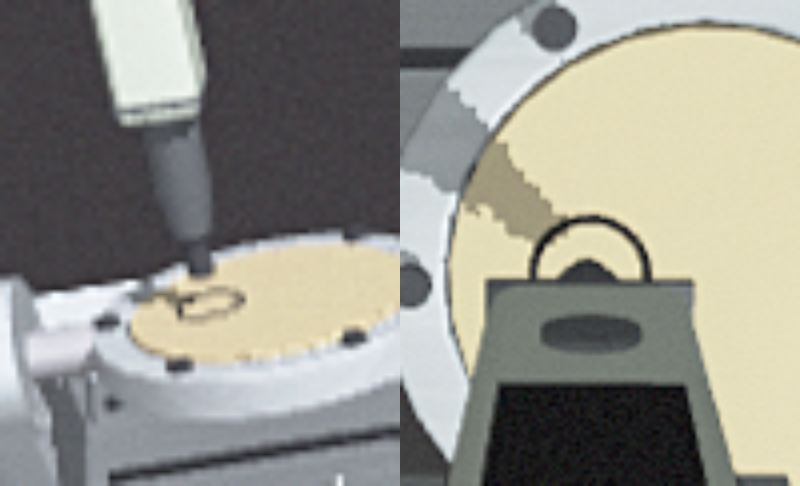

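```bash
python3 - <<'E'
from m import *
W=np.load('s5.npz');f=200/np.tan(np.radians(W['fov_y'])/2);K=np.array([[f,0,W['cx']],[0,f,W['cy']],[0,0,1]])
pr=lambda X:cv2.projectPoints(np.array(X,float).reshape(-1,1,3),W['rvec'],W['tvec'],K,None)[0][:,0].round(1)
o=bot.get_obs();Rt=R.from_quat(o['tool_rot']).as_matrix();t=lambda v:o['eef_pos']+Rt@np.array(v)
print('proj spot',pr([.4902,-.2113,.0957]),'nose tip & contact, neck end',pr([t([.0013,-.0003,.127]),t([.0013,-.0003,.139]),t([.0013,-.0003,.067])]))
s=180+400/400*0
lum=W['p'].mean(-1)
sub=W['p'][176:190,205:230].mean(-1);print(sub.astype(int))
E
```

```text
proj spot [[216.5 183. ]] nose tip & contact, neck end [[215.1 177.4]
 [216.4 182.9]
 [208.4 148.4]]
[[ 62  63  60  46  52 121 181 136  59  87  89  79 142 219 212 207 202 208
  203 205 207 204 206 203 204]
 [ 58  52  60 112 186 199 231 202  42  68  80  73 141 215 205 207 207 208
  204 203 203 204 204 205 203]
 [ 68 125 191 201 225 224 240 218 130 115 126 151 191 211 209 204 206 209
  204 208 207 206 201 206 205]
 [104 143 240 232 232 215 226 210 199 193 192 205 217 215 211 213 208 207
  206 205 204 207 204 204 203]
 [126 131 177 174 176 161 218 217 221 217 218 173 149 150 153 187 186 215
  211 202 206 203 204 207 207]
 [121 121 110 109 110 114 169 165 133 133 159 161 173 173 178 153 122 159
  214 208 208 204 207 204 209]
 [113 119 188 182 111 113  94  71  54 172 188 198 214 213 216 192 129  83
  217 207 205 205 204 208 206]
 [180 186 212 216 180 141  82 186 183 217 211 212 212 214 210 151 127 179
  211 207 206 205 204 202 209]
 [210 212 209 206 214 192  42 201 224 217 212 176 151 163 155 176 181 213
  208 205 205 204 205 207 207]
 [209 206 203 207 211 211 112 156 153 156 153 161 176 183 177 213 207 204
  208 206 205 207 204 205 205]
 [204 203 204 203 200 208 191 193 176 177 177 199 208 207 210 208 207 206
  206 206 204 204 205 201 206]
 [207 208 204 207 205 209 211 208 210 212 209 209 208 208 205 205 206 206
  207 205 205 206 204 206 208]
 [205 204 205 204 206 207 207 208 204 204 206 204 204 208 208 206 205 207
  206 204 204 207 208 204 206]
 [211 208 206 208 205 206 203 204 204 208 207 207 202 206 204 206 204 203
  209 206 206 208 206 205 206]]
```

The scene projection of the nose axis lands on the ring centre at (216.5,183), and the handpiece is square to within 0.15°. I'll press in slowly.

>>> {"api": "apply_moves", "payload": {"steps": [[[0,0,0.01],[0,0,0],0],[[0,0,0.01],[0,0,0],0],[[0,0,0.01],[0,0,0],0],[[0,0,0.01],[0,0,0],0],[[0,0,0.008],[0,0,0],0],[[0,0,0.006],[0,0,0],0],[[0,0,0.006],[0,0,0],0],[[0,0,0.005],[0,0,0],0]]}}

```text
clock: 12.7
eef_pos: [0.4328, -0.2259, 0.2068]
tool_rot: [-0.121, 0.962, 0.032, 0.244]
ft_force: [-0.3, 0.3, 0.0]
grip_width: 0.0277
grasp_force: 59.7
```

>>> {"api": "apply_moves", "payload": {"steps": [[[0,0,0],[0,0,0],0],[[0,0,0],[0,0,0],0],[[0,0,0],[0,0,0],0],[[0,0,0],[0,0,0],0],[[0,0,0],[0,0,0],0],[[0,0,0],[0,0,0],0],[[0,0,0],[0,0,0],0],[[0,0,0],[0,0,0],0]]}}

```text
clock: 13.37
eef_pos: [0.4328, -0.2259, 0.2069]
tool_rot: [-0.121, 0.962, 0.032, 0.244]
ft_force: [-1.5, 0.6, 0.2]
grip_width: 0.0273
grasp_force: 59.7
```

```bash
cat > force.py <<'E'
from m import *
F=[]
for i in range(12):
    o=bot.get_obs();F.append(o['ft_force']);camera('wrist')
n=np.array([-.461,-.119,.879]);n/=np.linalg.norm(n);F=np.array(F)-[0,0,-1.75]
Rt=R.from_quat(o['tool_rot']).as_matrix()
print('mean',F.mean(0).round(2),'axial',(F@n).mean(),'+-',(F@n).std()/12**.5,'height',(o['eef_pos']-[.4902,-.2113,.0957])@n,'spot in tool',(Rt.T@([.4902,-.2113,.0957]-o['eef_pos'])).round(4),o['clock'])
E
python3 force.py
```

```text
mean [-1.75  0.19  1.93] axial 2.48363312737869 +- 0.09132387036269307 height 0.12603039237257396 spot in tool [ 0.0009 -0.0002  0.126 ] 13.9167
```

>>> {"api": "apply_moves", "payload": {"steps": [[[0,0,0.003],[0,0,0],0],[[0,0,0.003],[0,0,0],0],[[0,0,0.003],[0,0,0],0],[[0,0,0],[0,0,0],0],[[0,0,0],[0,0,0],0],[[0,0,0],[0,0,0],0],[[0,0,0],[0,0,0],0],[[0,0,0],[0,0,0],0]]}}

```text
clock: 14.63
eef_pos: [0.4337, -0.2258, 0.2054]
tool_rot: [-0.121, 0.962, 0.031, 0.244]
ft_force: [-2.2, -0.3, 1.2]
grip_width: 0.0273
grasp_force: 59.8
```

```bash
python3 force.py; python3 look.py w6; python3 - <<'E'
from m import *
c=get_calibration('scene');p,d=camera('scene');w=np.load('w6.npz')['p']
cv2.imwrite('pics/c6.png',np.hstack([cv2.resize(p[130:215,180:250],(400,486)),cv2.resize(w[120:242,270:370],(400,486))])[...,::-1])
E
```

```text
mean [-1.99  0.09  2.82] axial 3.38718895321896 +- 0.11021878471164114 height 0.1242263829451781 spot in tool [ 0.001  -0.0002  0.1242] 15.1833
plane [ 0.4764 -0.1861  0.0916] [-0.4628 -0.118   0.8786] 8802 0.0005783343607871808 tilt 0.4978773495059137 yaw 14.302174325698408
z angle err deg (tool axes) [ 0.12 -0.08 -0.  ] eef [ 0.43371392 -0.2258164   0.20541595]
height of TCP over face 0.12442874043462378
hp face [ 0.0191 -0.0001  0.0042] [ 0.9999  0.0034 -0.0149] lean -0.85289086632931
```

View pics/c6.png

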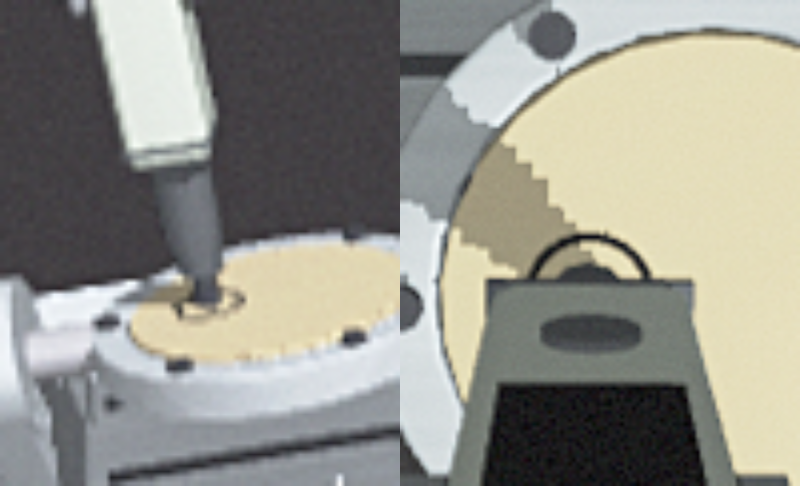

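The nose is inside the ring at (208,297) in the left crop. It is square to the face, pressing with 3.4 N (about 4.7 mm in) and steady, and the blank has not moved. I'm handing in.

```bash
python3 -c "
from workcell import bot
print(bot.job_done())"
```

```text
the job is handed in; nothing more can be done
None
```

The job is handed in: the handpiece was calibrated on the tile for over 2 s and is now held in the pencilled ring, square to the face (tool axis within about 0.2°), with the nose pressed in about 4.7 mm by the force reading and the blank's measured tilt unchanged.

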